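# Tip the cast feet over, check for the boss and reject the bad one

## Robot

A 6-joint arm with a two-finger parallel gripper is mounted at the origin on a cart in front of the work surface, level with it; the furniture and walls round the work are solid. World frame = base frame: x ahead of the robot, y to its left, z up, the work surface at z = 0. Lengths are in m, angles in rad, forces in N, time in s.
With the tool pointing down it reaches from about 0.35 to 0.85 m from the base axis. Payload 8.1 kg.
Tool frame: the origin (TCP) lies midway between the tips of the shut fingers; the grasp point (between the pads) lies 19 mm behind it (robot.grip_point_offset is the distance from the TCP to the grasp point, in m); z points along the fingers, y is the line along which they close (so a half turn about z gives the same grasp; the last joint's range is limited). The gripper opens to 93 mm and grips with 3 to 60 N. Pads are 15 mm wide; open, the fingers measure 128 mm over their backs; the gripper's body (75 mm by 188 mm) begins 65 mm behind the grasp point.
Start: joints at [-1.326, 0.13, 1.488, -0, 1.523, -0.085], TCP at [0.194, -0.568, 0.219] pointing down, gripper open.
Joint ranges: [-2.96, 2.96], [-0.89, 2.26], [0.02, 2.5], [-1.34, 4.48], [0, 2.73], [-2.66, 2.66]. Speed limits (rad/s): [2.39, 2.39, 2.79, 3.14, 3.14, 3.14].

## Interface

Orientations are given as a rotation vector (axis times angle).
In Python, from plant import robot, read_camera, job gives the robot as it stands.
- The arm moves only by the shell command python3 -m inch 'ROWS' [FORCE]. ROWS is JSON, one flat list of numbers, 5 for each row, row after row: the shift along the world's x, y, z in mm, then the turn about the world's z in degrees, then the opening in per cent of the stroke, from 0 (shut) to 100 (fully open). In form: [dx, dy, dz, yaw, hand, dx, dy, dz, yaw, hand, ...]. A call has 1 to 10 rows; each row is the pose to reach, as a shift and turn from the pose commanded when the call began; what a row does not reach only later rows make up. A row lasts 1/12 s, in which the tool goes at most 41.7 mm and 7.16 degrees, less where a joint would pass 70% of its speed; a pose out of reach is approached as far as the arm can. A call with a gripper value outside its range is refused whole. The fingers move at their own pace and stop on an object; FORCE is the grip in N (left out, the last holds). Time passes only in rows, so rows that repeat a pose let the fingers close. It gives the time, the measured TCP pose, the force, the opening and the grip force at its end, in the units of the state.
- robot.read_state(): the state, without advancing time (a new reading comes with each control period).
- read_camera(name): name is "scene" or "top" or "wrist"; returns a dict with "image" (480x640x3 uint8, blue, green, red), "K" (3x3 intrinsics, pixels), "extrinsics" (4x4, takes a point from world to camera coordinates); the wrist camera has in their place "mount" (4x4, takes a point from camera to tool coordinates, whose origin is the TCP and whose axes are the flange's). Camera axes: x right, y down, z forward; pixel columns grow to the right and rows downward; lengths in m; the calibration is good to about 2 mm. A picture is of the moment at which its call begins: read the wrist's pose just before it. There is no depth.
- job.close_job(): hands the job in; it is judged then, once.
The state is a dict: "t": time; "q": joint angles; "dq": joint speeds; "joint_torque": joint torques, N m; "tool_pos": TCP position; "orientation": TCP orientation; "force": force on the tool from outside, world axes, zero at the start; "wrist_torque": the same for the moment, N m; "opening": finger opening in m; "gripper_force": force on a finger pad.
Only numpy, scipy, OpenCV 4.12 (cv2) and the standard library are available. Lean on these libraries where they do the work, as an engineer would, in place of code of your own. Each camera call takes 0.05 s, during which the arm holds its last target. There are 200 camera calls.

## Task

Tip each of the three cast feet over onto its side, away from you, so that its hollow underside faces you (the robot's side), and look for the round boss inside. Leave the sound feet lying where they fell; lay the one without a boss down flat in the middle of the plywood tray, but only after it has been tipped over on the bench. The tray is light: do not shove or tilt it, and leave the sanding block alone.

Things in the scene. Friction and masses are not known exactly. Their poses are not given: they have to be found in the camera images.
- foot_a_mid (a point): Centre of foot A (60 mm above its underside): an aluminium casting, square column 62 x 62 x 120 mm plus a round collar 42 mm wide, 8 mm high on top; 0.28 to 0.46 kg; stands upright at first. z runs from underside to collar; x points away from the robot within 15 degrees. Underside: open hollow 52 mm wide, 30 mm deep, 5 mm walls, holding a round boss 32 mm wide, dark bore in its end, that ends 3 mm inside the rim: sound
- foot_b_mid (a point): Centre of foot B: same casting as A, sound, with its boss. Any foot pushed away at about 100 mm height tips over its far bottom edge, sliding little, and falls by itself once pushed 50 to 70 mm; it then lies with its centre 31 mm above the bench and about 90 mm beyond where it stood
- foot_c_mid (a point): Centre of foot C: same casting as A outside, but its hollow is empty: the boss is missing, so this is the reject. Standing, it cannot be told from the others; the three stand in a row in any order, about 150 mm apart
- tray: light loose open plywood tray (0.3 kg), outside 212 x 152 x 42 mm, walls and floor 6 mm thick, so inside 200 x 140 mm; it stands on the bench to the left or to the right of the feet. Origin at the centre of its underside; x along its long side, y along its short side, z up
- sanding_block: loose wooden sanding block, 66 x 115 x 30 mm, lying on the bench on the other side of the feet from the tray. Origin at the centre of its underside, y along its length
- back (a point): fixed point of the bench top behind the feet (x = 0.8 m, y = 0, z = 0), on the side away from the robot; its axes are those of the world, x straight away from the robot
Not all that is in view belongs to the job. What is shaped like the part that bears foot_c_mid but yellow is not meant.

How it is judged:
On the way, in this order (a step that is already met when the one before it is completed fails the run):
1. the foot without a boss lies tipped over on the bench, its underside facing the robot (angle between foot_c_mid's own z axis and vertical between 1.4 and 1.74 rad and height (world z) of foot_c_mid below 0.045 m and z of back in the frame of foot_c_mid above -0.05 m and angle between the z axis of foot_c_mid and the x axis of back, either way round below 0.6 rad and horizontal distance between foot_c_mid and tray above 0.12 m), for 0.2 s.
2. the foot without a boss lies flat in the middle of the tray (angle between foot_c_mid's own z axis and vertical between 1.4 and 1.74 rad and x of foot_c_mid in the frame of tray between -0.045 and 0.045 m and y of foot_c_mid in the frame of tray between -0.042 and 0.042 m and z of foot_c_mid in the frame of tray below 0.05 m), for 0.2 s.
At the end, for the whole second after the job is handed in: Sound feet: lying flat on the bench (10 degrees), undersides towards the robot (34 degrees), centres within 170 mm of their start. Foot without boss: flat on the floor of the level tray, its centre within 45 mm (along) and 42 mm (across) of the tray's middle. All at rest (all of step 2 and angle between foot_a_mid's own z axis and vertical between 1.4 and 1.74 rad and height (world z) of each of foot_a_mid, foot_b_mid below 0.045 m and z of back in the frame of foot_a_mid above -0.05 m and angle between the z axis of each of foot_a_mid, foot_b_mid and the x axis of back, either way round below 0.6 rad and angle between foot_b_mid's own z axis and vertical between 1.4 and 1.74 rad and z of back in the frame of foot_b_mid above -0.05 m and distance of each of foot_a_mid, foot_b_mid from where it was at the start of the episode below 0.17 m and angle between tray's own z axis and vertical below 0.06 rad and linear speed of each of foot_a, foot_b, foot_c, tray below 0.02 m/s); the robot touches nothing.
It fails at once if the tray is shoved more than 40 mm or tilted by more than 0.2 rad (distance of tray from where it was at the start of the episode above 0.04 m or angle between tray's own z axis and vertical above 0.2 rad).
It fails at once if the sanding block is moved by more than 30 mm (distance of sanding_block from where it was at the start of the episode above 0.03 m).
It also fails if it takes over 72 s, if anything falls off the work surface, if the arm or the gripper's body presses on something with over 40 N, if the wrist force passes 120 N, or if a joint passes its speed limit or range.

## Working session

There is one attempt and no reset: what is moved stays moved. The work goes in short steps, Python scripts to look and compute and a shell command to move; the robot and the scene stay as the last step left them, time stands still between calls to the robot, and variables do not carry over. Pictures are saved under pics/ and viewed, at most 10 in all, crops included, and the job is handed in when it is done.

```bash
ls; mkdir -p pics; python3 - <<'E'
from plant import robot, read_camera
import cv2,numpy as np
s=robot.read_state();print(s['t'],s['tool_pos'],s['orientation'])
for n in ("scene","top"):
    c=read_camera(n);cv2.imwrite(f"pics/{n}0.png",c["image"]);np.savez(f"{n}.npz",K=c["K"],E=c["extrinsics"]);print(n,c["K"].round(1).tolist(),c["extrinsics"].round(3).tolist())
E
```

```text
pics
0.0 [ 0.19417402 -0.56711047  0.2176012 ] [-3.09719016e+00 -5.15392147e-01  2.38487477e-04]
scene [[520.2, 0.0, 310.3], [0.0, 520.2, 242.8], [0.0, 0.0, 1.0]] [[-0.801, -0.598, 0.016, 0.5], [-0.438, 0.568, -0.697, 0.324], [0.408, -0.565, -0.717, 0.96], [0.0, 0.0, 0.0, 1.0]]
top [[464.8, 0.0, 322.3], [0.0, 464.8, 243.9], [0.0, 0.0, 1.0]] [[-0.005, -1.0, -0.014, 0.002], [-0.98, 0.007, -0.197, 0.641], [0.197, 0.013, -0.98, 1.158], [0.0, 0.0, 0.0, 1.0]]
```

View pics/scene0.png

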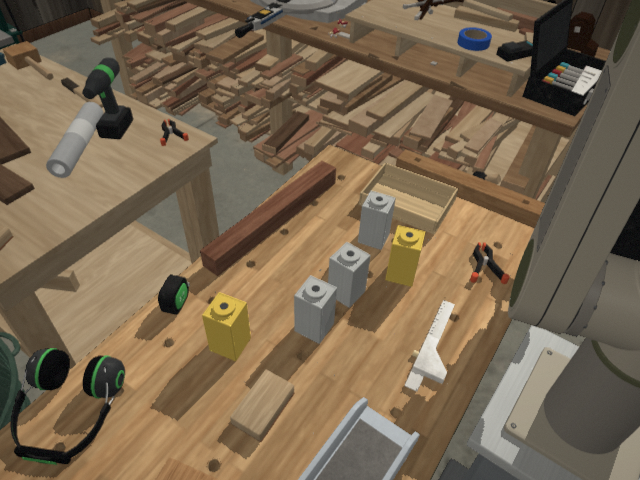

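View pics/top0.png

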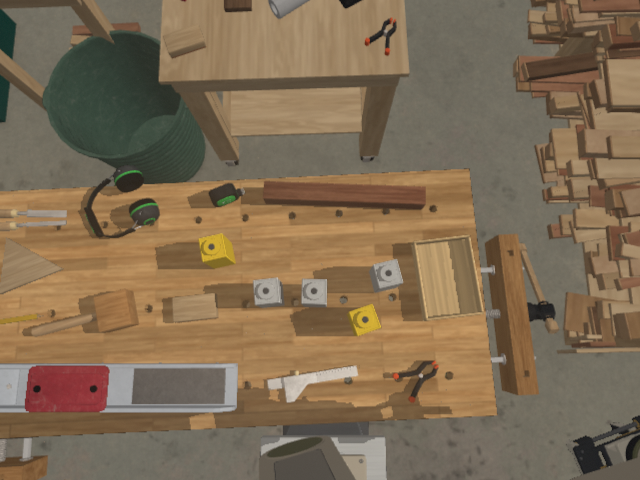

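The three grey castings are at top (267,291), (314,291) and (387,273). The yellow ones at (215,246) and (365,320) are decoys. The tray is at (448,278) on the right, and the sanding block is the plain one at (193,307); the piece at (110,312) is a mallet. I'll confirm this in a crop and compute positions.

```bash
cat >h.py <<'E'
import numpy as np,cv2
def ray(n,u,v,z):
    d=np.load(n+".npz");E=d["E"];R=E[:3,:3];c=-R.T@E[:3,3]
    r=R.T@np.linalg.inv(d["K"])@np.array([u,v,1.]);return c+r*(z-c[2])/r[2]
def pix(n,p):
    d=np.load(n+".npz");q=d["K"]@(d["E"][:3,:3]@np.array(p)+d["E"][:3,3]);return q[:2]/q[2]
E
python3 - <<'E'
from h import *
im=cv2.imread("pics/top0.png");cv2.imwrite("pics/crop.png",cv2.resize(im[220:340,165:485],None,fx=2.5,fy=2.5,interpolation=cv2.INTER_CUBIC))
for u,v in [(266.5,291.5),(314.5,291.5),(388,274)]: print('foot',ray('top',u,v,.128).round(3), pix('scene',ray('top',u,v,.128)).round())
for u,v in [(215,244),(365,320)]: print('yellow',ray('top',u,v,.128).round(3))
for u,v in [(414,242),(470,237),(483,312),(424,319)]: print('tray',ray('top',u,v,.042).round(3))
for u,v in [(173,298),(214,293),(217,318),(175,322)]: print('blk',ray('top',u,v,.03).round(3))
for u,v in [(264,194),(425,207)]: print('bar',ray('top',u,v,.02).round(3))
E
```

```text
foot [0.511 0.134 0.128] [317. 288.]
foot [0.51  0.016 0.128] [351. 253.]
foot [ 0.552 -0.164  0.128] [380. 199.]
yellow [0.63  0.265 0.128]
yellow [ 0.441 -0.105  0.128]
tray [ 0.649 -0.247  0.042]
tray [ 0.661 -0.397  0.042]
tray [ 0.462 -0.417  0.042]
tray [ 0.445 -0.264  0.042]
blk [0.504 0.395 0.03 ]
blk [0.517 0.286 0.03 ]
blk [0.451 0.276 0.03 ]
blk [0.442 0.386 0.03 ]
bar [0.793 0.16  0.02 ]
bar [ 0.752 -0.286  0.02 ]
```

View pics/crop.png

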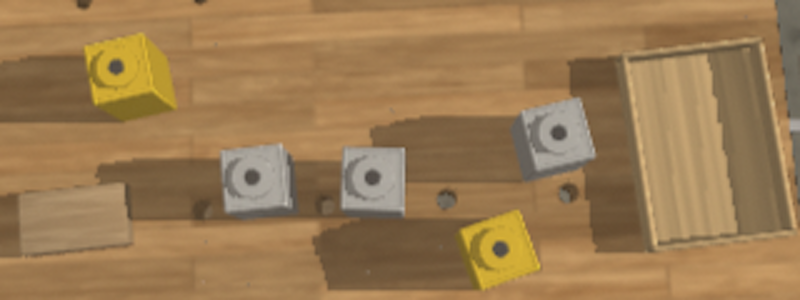

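The crop confirms it: three grey feet in a row at crop (252,177), (372,177) and (559,132), two yellow decoys, and the tray on the right. I'll tip the right foot first, which is turned about 15°.

```bash
python3 -m inch '[301,386,0,-4,0, 301,386,0,-4,0, 301,386,0,-4,0, 301,386,0,-4,0, 301,386,0,-4,0, 301,386,0,-4,0, 301,386,0,-4,0, 301,386,0,-4,0, 301,386,0,-4,0, 301,386,0,-4,0]' 20; python3 -m inch '[50,65,0,0,0, 50,65,0,0,0, 50,65,0,0,0, 50,65,0,0,0]'
```

```text
t: 0.93
tool_pos: [0.4512, -0.2371, 0.2184]
orientation: [-3.115, -0.407, 0.0]
force: [1.1, 0.0, -0.0]
opening: 0.031
gripper_force: 0.0
t: 1.27
tool_pos: [0.5012, -0.172, 0.218]
orientation: [-3.114, -0.414, 0.002]
force: [0.0, -1.0, -0.3]
opening: 0.0042
gripper_force: 0.0
```

```bash
python3 -m inch '[-8,-10,-40,0,0, -8,-10,-80,0,0, -8,-10,-122,0,0, -8,-10,-122,0,0, -3,-8,-122,0,0, 2,-7,-122,0,0, 7,-6,-122,0,0]'
python3 - <<'E'
from plant import robot, read_camera
import cv2
im=read_camera("scene")["image"][150:350,260:500];t=read_camera("top")["image"][220:340,320:480]
cv2.imwrite("pics/pre.png",cv2.hconcat([cv2.resize(im,(480,400)),cv2.resize(t,(320,240)).__class__ and cv2.copyMakeBorder(cv2.resize(t,(320,240)),0,160,0,0,0)]))
E
```

```text
t: 1.85
tool_pos: [0.5101, -0.1814, 0.1003]
orientation: [3.112, 0.406, 0.007]
force: [0.2, -0.0, 0.2]
opening: 0.0002
gripper_force: 0.0
```

View pics/pre.png

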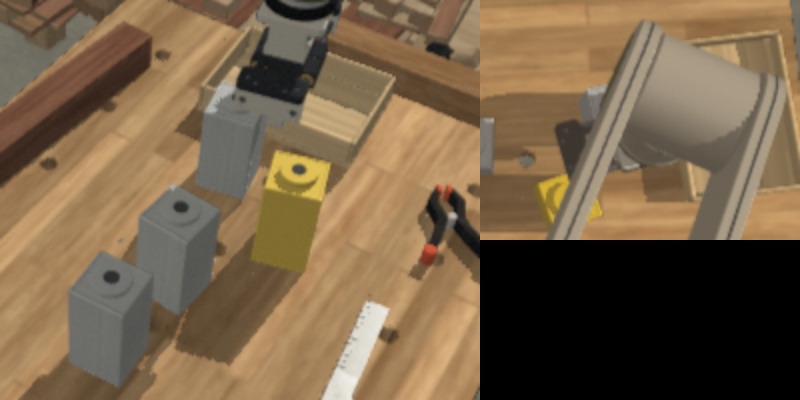

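The gripper is behind the right foot and clear of the yellow decoy. Pushing now.

```bash
python3 -m inch '[8,2,-3,0,0, 15,4,-3,0,0, 23,6,-3,0,0, 31,8,-3,0,0, 38,10,-3,0,0, 46,12,-3,0,0, 54,14,-3,0,0, 61,16,-3,0,0, 67,18,-3,0,0, 73,20,-3,0,0]'; python3 -m inch '[0,0,0,0,0, 0,0,0,0,0, -20,-5,20,0,0, -40,-10,60,0,0, -60,-15,100,0,0, -60,-15,120,0,0, -60,-15,120,0,0]'
python3 - <<'E'
from plant import read_camera
import cv2
cv2.imwrite("pics/a.png",read_camera("scene")["image"][150:390,200:520])
E
```

```text
t: 2.78
tool_pos: [0.5812, -0.1598, 0.0935]
orientation: [-3.115, -0.407, 0.0]
force: [-0.6, 0.2, -0.7]
opening: 0.0006
gripper_force: 0.0
t: 3.37
tool_pos: [0.5225, -0.177, 0.2213]
orientation: [3.11, 0.405, 0.014]
force: [1.7, -0.3, 1.3]
opening: 0.0002
gripper_force: 0.0
```

View pics/a.png

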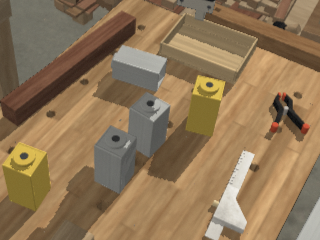

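The right foot lies tipped. Next is the middle foot.

```bash
python3 -m inch '[-70,193,0,-15,0, -70,193,0,-15,0, -70,193,0,-15,0, -70,193,0,-15,0, -70,193,0,-15,0, -70,193,-40,-15,0, -70,193,-80,-15,0, -70,193,-124,-15,0, -70,193,-124,-15,0, -70,193,-124,-15,0]'; python3 -m inch '[8,0,0,0,0, 16,0,0,0,0, 24,0,0,0,0, 32,0,0,0,0, 40,0,0,0,0, 48,0,0,0,0, 56,0,0,0,0, 64,0,0,0,0, 72,0,0,0,0, 80,0,0,0,0]'; python3 -m inch '[6,0,0,0,0, 6,0,0,0,0, 6,0,0,0,0, -20,0,20,0,0, -50,0,60,0,0, -80,0,100,0,0, -80,0,126,0,0, -80,0,126,0,0]'
```

```text
t: 4.25
tool_pos: [0.4471, 0.0182, 0.0864]
orientation: [-3.141, 0.003, 0.013]
force: [0.0, 0.3, 0.5]
opening: 0.0003
gripper_force: 0.0
t: 5.08
tool_pos: [0.5313, 0.0179, 0.0894]
orientation: [-3.142, 0.003, 0.0]
force: [-0.2, 0.7, 0.1]
opening: 0.0003
gripper_force: 0.0
t: 5.75
tool_pos: [0.4521, 0.0178, 0.2239]
orientation: [3.141, -0.002, 0.017]
force: [1.3, -0.5, 1.4]
opening: 0.0007
gripper_force: 0.0
```

```bash
python3 -m inch '[0,111,0,5,0, 0,111,0,5,0, 0,111,0,5,0, 0,111,-40,5,0, 0,111,-80,5,0, 0,111,-126,5,0, 0,111,-126,5,0, 0,111,-126,5,0]'; python3 -m inch '[8,1,0,0,0, 16,2,0,0,0, 24,2,0,0,0, 32,3,0,0,0, 40,4,0,0,0, 48,4,0,0,0, 56,5,0,0,0, 64,6,0,0,0, 72,6,0,0,0, 80,7,0,0,0]'; python3 -m inch '[6,0,0,0,0, 6,0,0,0,0, 6,0,0,0,0, -20,0,20,0,0, -50,0,60,0,0, -80,0,100,0,0, -100,0,130,0,0, -130,0,130,0,0, -130,0,130,0,0]'
python3 - <<'E'
from plant import robot,read_camera
import cv2
a=read_camera("top")["image"];cv2.imwrite("pics/t2.png",a)
s=read_camera("scene")["image"];cv2.imwrite("pics/s2.png",s)
st=robot.read_state();print(st['tool_pos'],st['orientation'])
w=read_camera("wrist");cv2.imwrite("pics/w2.png",w["image"]);print(w["mount"].round(3).tolist(),w["K"].round(0).tolist())
cv2.imwrite("pics/m2.png",cv2.vconcat([cv2.resize(a[200:340,165:485],None,fx=2.,fy=2.),cv2.resize(w["image"],(640,320))]))
E
```

```text
t: 6.42
tool_pos: [0.4476, 0.1285, 0.0871]
orientation: [3.138, 0.134, -0.01]
force: [0.8, 0.4, 0.2]
opening: 0.0005
gripper_force: 0.0
t: 7.25
tool_pos: [0.5313, 0.1359, 0.0894]
orientation: [3.139, 0.134, -0.0]
force: [-0.6, 0.2, -0.0]
opening: 0.0005
gripper_force: 0.0
t: 8.0
tool_pos: [0.3982, 0.1365, 0.2242]
orientation: [-3.137, -0.136, -0.01]
force: [0.3, -0.0, -0.5]
opening: 0.0003
gripper_force: 0.0
[0.40032701 0.13617034 0.2209141 ] [-3.13804973 -0.13534981 -0.00597167]
[[0.0, -0.963, -0.269, 0.074], [1.0, 0.0, -0.001, -0.001], [0.001, -0.269, 0.963, -0.166], [0.0, 0.0, 0.0, 1.0]] [[369.0, 0.0, 322.0], [0.0, 369.0, 234.0], [0.0, 0.0, 1.0]]
```

View pics/m2.png

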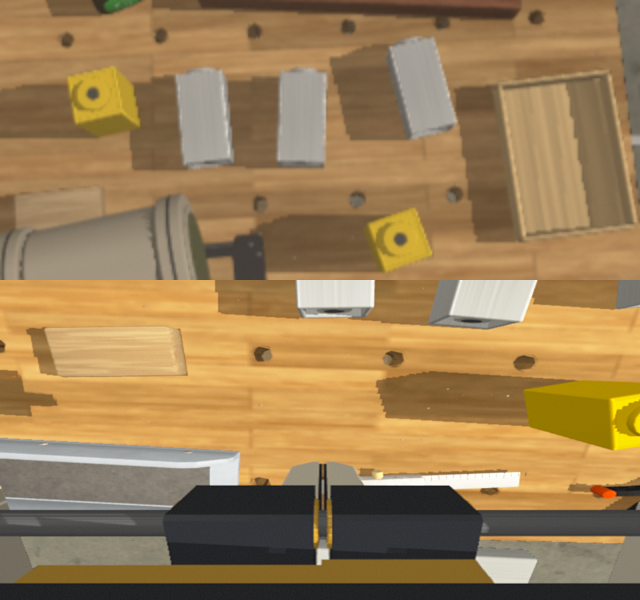

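All three feet are down with undersides facing the robot. The wrist camera needs a flatter view of the undersides, so I'll check the joint room for a turned wrist.

```bash
python3 - <<'E'
from plant import robot
import numpy as np
from h import *
print(robot.read_state()['q'])
# lying feet tops (z=.062) from m2 crop: px = 165+u/2, 200+v/2
for nm,q in {'F1':[(180,73),(226,70),(232,165),(184,166)],'F2':[(280,72),(327,72),(324,166),(278,166)],'F3':[(389,48),(433,38),(455,126),(410,138)]}.items():
    p=np.array([ray('top',165+u/2,200+v/2,.062)[:2] for u,v in q]);ax=(p[0]+p[1]-p[2]-p[3])/2
    print(nm,p.round(3).tolist(),p.mean(0).round(3),np.degrees(np.arctan2(ax[1],ax[0])).round(1),np.linalg.norm(ax).round(3))
for q in [[(497,84),(608,72),(635,226),(520,240)]]:
    p=np.array([ray('top',165+u/2,200+v/2,.042)[:2] for u,v in q]);print('tray',p.round(3).tolist(),p.mean(0).round(3))
E
```

```text
[ 2.06015461e-01 -3.70905560e-01  1.94749331e+00 -8.80915338e-05
  1.56342286e+00  1.69099300e+00]
F1 [[0.663, 0.176], [0.666, 0.115], [0.54, 0.105], [0.539, 0.167]] [0.602 0.141] 4.1 0.125
F2 [[0.663, 0.043], [0.663, -0.019], [0.538, -0.014], [0.538, 0.045]] [0.601 0.014] -1.6 0.125
F3 [[0.694, -0.101], [0.708, -0.16], [0.589, -0.185], [0.574, -0.126]] [ 0.641 -0.143] 11.8 0.122
tray [[0.649, -0.246], [0.664, -0.395], [0.46, -0.416], [0.443, -0.267]] [ 0.554 -0.331]
```

```bash
python3 -m inch '[-10,-10,0,7,0, -20,-20,0,14,0, -30,-40,0,21,0, -40,-60,0,28,0, -40,-80,-10,35,0, -40,-100,-30,42,0, -40,-116,-50,49,0, -40,-116,-80,56,0, -40,-116,-80,63,0, -40,-116,-80,70,0]'; python3 -m inch '[0,0,0,7,0, 0,0,0,14,0, 0,0,0,15,0, 0,0,0,15,0]'
python3 - <<'E'
from plant import read_camera
import cv2
cv2.imwrite("pics/w3.png",read_camera("wrist")["image"])
E
python3 -m inch '[20,-40,0,0,0, 20,-80,0,0,0, 20,-120,0,0,0, 20,-160,0,0,0, 20,-200,0,0,0, 20,-220,0,0,0, 20,-220,0,0,0, 20,-220,0,0,0]'
python3 - <<'E'
from plant import read_camera
import cv2
w=read_camera("wrist")["image"];cv2.imwrite("pics/w4.png",w)
cv2.imwrite("pics/ww.png",cv2.hconcat([cv2.rotate(cv2.imread("pics/w3.png"),cv2.ROTATE_90_COUNTERCLOCKWISE)[:440,:400],cv2.rotate(w,cv2.ROTATE_90_COUNTERCLOCKWISE)[:440,:400]]))
E
```

```text
t: 8.98
tool_pos: [0.3585, 0.0194, 0.1359]
orientation: [-2.486, -1.913, 0.009]
force: [-0.1, 0.8, 0.5]
opening: 0.0004
gripper_force: 0.0
t: 9.32
tool_pos: [0.3603, 0.0198, 0.1386]
orientation: [-2.225, -2.215, 0.003]
force: [0.7, 0.7, 0.3]
opening: 0.0003
gripper_force: 0.0
t: 10.03
tool_pos: [0.3801, -0.2007, 0.1391]
orientation: [-2.229, -2.212, 0.0]
force: [-0.1, -0.1, 0.0]
opening: 0.0003
gripper_force: 0.0
```

View pics/ww.png

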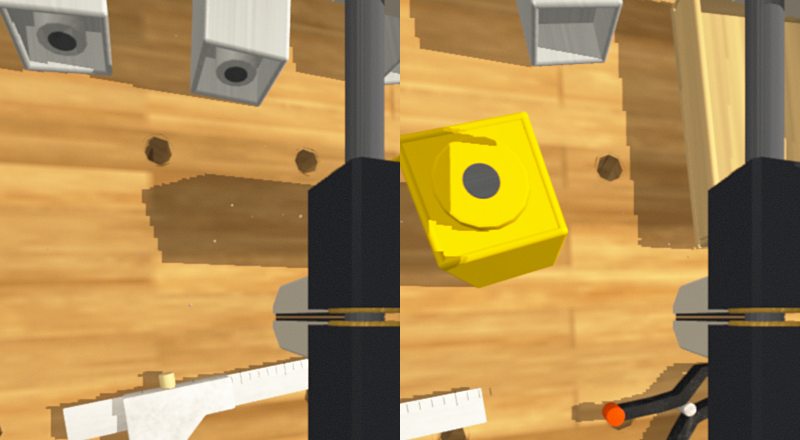

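Left picture: round bosses with dark bores at (62,42) and (237,74), so those two feet are sound. Right picture: the foot at (575,40) has an empty hollow, so the right foot, lying at (0.641,-0.143), is the reject. I'll grasp it across its width.

```bash
python3 -m inch '[0,0,40,-7,100, 20,0,75,-14,100, 50,10,75,-21,100, 80,20,75,-28,100, 110,30,75,-35,100, 140,40,75,-42,100, 170,50,75,-49,100, 200,58,75,-56,100, 230,58,75,-63,100, 260,58,75,-70,100]' 30; python3 -m inch '[0,0,0,-7,100, 0,0,0,-7,100, 0,0,0,-7,100, 0,0,0,-7,100]'
python3 - <<'E'
from plant import robot,read_camera
from h import *
from scipy.spatial.transform import Rotation as R
s=robot.read_state();w=read_camera("wrist");im=w["image"]
T=np.eye(4);T[:3,:3]=R.from_rotvec(s['orientation']).as_matrix();T[:3,3]=s['tool_pos'];E=np.linalg.inv(T@w["mount"])
print(s['tool_pos'],np.degrees(np.arctan2(T[1,0],T[0,0])))
np.savez("w5.npz",K=w["K"],E=E)
a=np.radians(12.3);c=np.array([.641,-.143]);X=np.array([np.cos(a),np.sin(a)]);Y=np.array([-X[1],X[0]])
q=[pix("w5",[*(c+60*i/1e3*X+31*j/1e3*Y),.062]) for i,j in((1,1),(1,-1),(-1,-1),(-1,1))]
print(np.round(q))
cv2.imwrite("w5raw.png",im)
cv2.polylines(im,[np.int32(np.round(q))],True,(0,0,255),1);cv2.imwrite("pics/w5.png",im)
E
```

```text
t: 10.92
tool_pos: [0.642, -0.1387, 0.2144]
orientation: [-3.095, -0.536, 0.001]
force: [0.7, -0.8, 0.5]
opening: 0.0622
gripper_force: 0.0
t: 11.25
tool_pos: [0.6401, -0.141, 0.215]
orientation: [-3.121, -0.36, -0.0]
force: [-0.6, 0.1, -0.5]
opening: 0.0891
gripper_force: 0.0
[ 0.6401203  -0.14099291  0.21501998] 13.166363589963087
[[290. 147.]
 [364. 148.]
 [358. 280.]
 [291. 279.]]
```

View pics/w5.png

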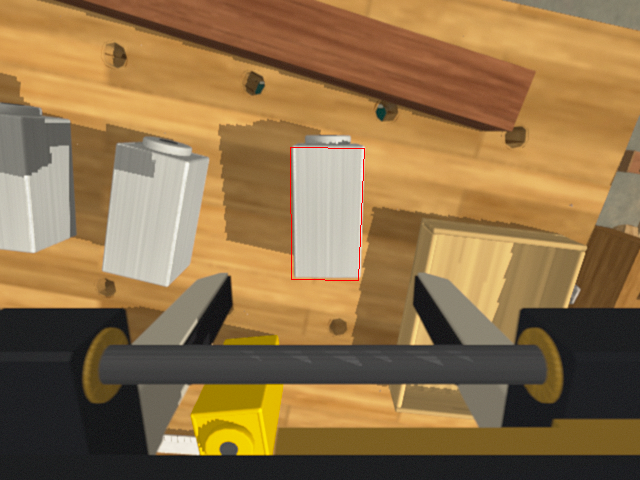

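The outline predicted from my estimate sits exactly on the foot (290–364, 147–280), with clear gaps for the fingers. Descending to grip.

```bash
python3 -m inch '[1,-2,-40,0,100, 1,-2,-80,0,100, 1,-2,-120,0,100, 1,-2,-150,0,100, 1,-2,-175,0,100, 1,-2,-190,0,100, 1,-2,-196,0,100, 1,-2,-196,0,100, 1,-2,-196,0,100]'; python3 -m inch '[0,0,0,0,0, 0,0,0,0,0, 0,0,0,0,0, 0,0,0,0,0, 0,0,0,0,0, 0,0,0,0,0, 0,0,0,0,0, 0,0,0,0,0]' 35
```

```text
t: 12.05
tool_pos: [0.6426, -0.1444, 0.0206]
orientation: [3.121, 0.353, 0.003]
force: [0.8, 0.3, -0.2]
opening: 0.0932
gripper_force: 0.0
t: 12.72
tool_pos: [0.6419, -0.1444, 0.0192]
orientation: [3.121, 0.353, 0.001]
force: [-0.3, -1.2, 4.8]
opening: 0.0621
gripper_force: 35.0
```

```bash
python3 -m inch '[0,0,15,0,0, 0,0,40,0,0, 0,0,70,0,0, 0,0,100,0,0, -10,-20,110,-2,0, -27,-60,110,-4,0, -45,-100,110,-7,0, -62,-135,110,-7,0, -78,-168,110,-7,0, -87,-188,110,-7,0]'; python3 -m inch '[0,0,0,0,0, 0,0,0,0,0, 0,0,0,0,0]'
python3 - <<'E'
from plant import robot,read_camera
from h import *
from scipy.spatial.transform import Rotation as R
s=robot.read_state();w=read_camera("wrist");im=w["image"]
T=np.eye(4);T[:3,:3]=R.from_rotvec(s['orientation']).as_matrix();T[:3,3]=s['tool_pos'];E=np.linalg.inv(T@w["mount"])
print(s['tool_pos'],np.degrees(np.arctan2(T[1,0],T[0,0])))
np.savez("w6.npz",K=w["K"],E=E)
p=np.array([[0.649,-0.246],[0.664,-0.395],[0.46,-0.416],[0.443,-0.267]])
q=[pix("w6",[*x,.042]) for x in p]
cv2.polylines(im,[np.int32(np.round(q))],True,(0,0,255),1);cv2.imwrite("pics/w6.png",im)
E
```

```text
t: 13.55
tool_pos: [0.5517, -0.3352, 0.1286]
orientation: [3.138, 0.158, -0.003]
force: [0.7, 0.0, -4.9]
opening: 0.0614
gripper_force: 35.0
t: 13.8
tool_pos: [0.5544, -0.3312, 0.1284]
orientation: [-3.136, -0.161, 0.001]
force: [-0.1, 0.4, -4.3]
opening: 0.0615
gripper_force: 35.0
[ 0.55438721 -0.33121939  0.12838152] 5.884147277853155
```

View pics/w6.png

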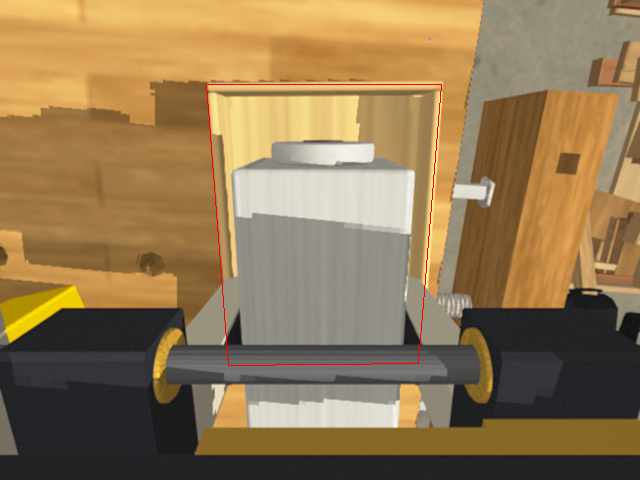

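The foot is centred over the tray and the outline agrees with it (208–440 at the far rim). Lowering.

```bash
python3 -m inch '[0,0,-30,0,0, 0,0,-60,0,0, 0,0,-80,0,0, 0,0,-90,0,0, 0,0,-96,0,0, 0,0,-99,0,0, 0,0,-101,0,0, 0,0,-102,0,0, 0,0,-102,0,0]'
```

```text
t: 14.6
tool_pos: [0.5555, -0.3326, 0.0281]
orientation: [3.136, 0.162, 0.003]
force: [0.4, -0.5, -4.0]
opening: 0.0617
gripper_force: 35.0
```

```bash
python3 -m inch '[0,0,-1,0,0, 0,0,-2,0,0, 0,0,-2,0,0]'; python3 -m inch '[0,0,0,0,72, 0,0,0,0,78, 0,0,0,0,82, 0,0,0,0,82, 0,0,0,0,82, 0,0,0,0,82]'
```

```text
t: 14.85
tool_pos: [0.5549, -0.3324, 0.0252]
orientation: [3.137, 0.161, 0.001]
force: [-0.1, -1.0, -1.5]
opening: 0.062
gripper_force: 35.0
t: 15.35
tool_pos: [0.5547, -0.3322, 0.0248]
orientation: [3.137, 0.162, 0.0]
force: [0.7, 0.4, 0.1]
opening: 0.0761
gripper_force: 0.0
```

Released with no load on the tool. I'll retreat upward and clear the view.

```bash
python3 -m inch '[0,0,10,0,82, 0,0,30,0,82, 0,0,70,0,82, 0,0,110,0,82, 0,0,150,0,82, 0,0,190,0,82, -40,-20,200,0,82, -80,-40,200,0,82, -120,-60,200,0,82, -160,-80,200,0,82]'; python3 -m inch '[-40,-40,0,0,82, -70,-70,0,0,82, -100,-100,0,0,82, -100,-100,0,0,82, -100,-100,0,0,82]'
python3 - <<'E'
from plant import robot,read_camera
from h import *
a=read_camera("top")["image"];s=read_camera("scene")["image"]
cv2.imwrite("pics/end.png",cv2.vconcat([cv2.resize(a[215:335,165:505],(680,240)),cv2.resize(s[120:370,200:540],(680,340))[:,:680][:340]]))
E
```

```text
t: 16.18
tool_pos: [0.4052, -0.4067, 0.2263]
orientation: [3.136, 0.163, 0.002]
force: [0.4, -0.3, 0.3]
opening: 0.0762
gripper_force: 0.0
t: 16.6
tool_pos: [0.303, -0.5089, 0.2255]
orientation: [3.136, 0.154, -0.001]
force: [-0.3, 0.4, 0.3]
opening: 0.0762
gripper_force: 0.0
```

View pics/end.png

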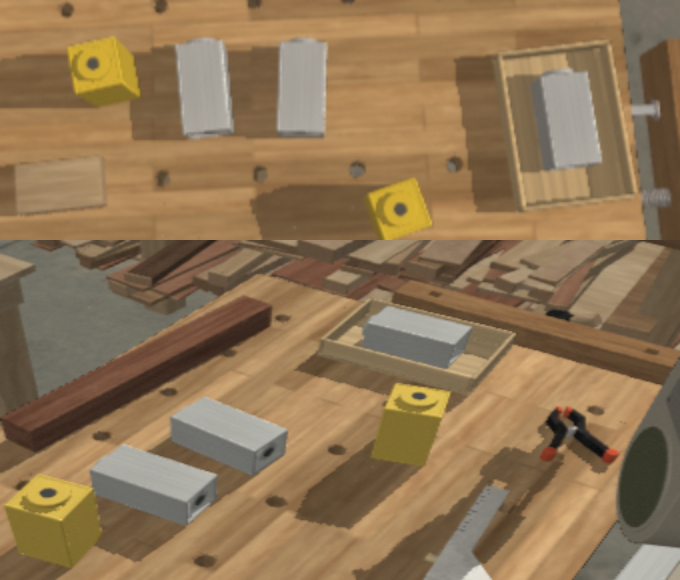

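The reject lies flat in the middle of the tray at (568,119) in the top view. Both sound feet lie on the bench at (205,88) and (302,88), and the sanding block at (60,183) is undisturbed.

```bash
python3 -c "
from plant import job;print(job.close_job())"
```

```text
the job is handed in; nothing more can be done
None
```

I tipped all three feet over; the right one has no boss and lies flat in the middle of the tray, the two sound feet lie where they fell, and I handed the job in after about 17 s of robot time (no verdict was returned).

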